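Draw the plug out of the carving stump's socket

ROBOT

A 7-joint arm with a two-finger parallel gripper is mounted at the origin on the work surface. World frame = base frame: x ahead of the robot, y to its left, z up, the work surface at z = 0. Lengths are in m, angles in rad, forces in N, time in s.
With the tool pointing down it reaches from about 0.4 to 0.85 m from the base axis. Payload 10.4 kg.
Tool frame: the origin (TCP) lies on the centre line of the jaws, within the pads' length; the fingertips stand 8 mm ahead of it and the grasp point (between the pads) lies 11 mm behind it; z points along the fingers, y is the direction in which the jaws open and shut (so a half turn about z gives the same grasp; the last joint's range is limited). The gripper opens to 85 mm and grips with 20 to 120 N. Pads are 22 mm wide; open, the fingers measure 114 mm over their backs; the gripper's body (76 mm by 85 mm) begins 54 mm behind the grasp point. The pads swing forward as they close: fully open they stand 13 mm farther back than shut.
Start: joints at [-0.023, 0.332, -0.065, 1.46, 0.022, 1.35, -0.088], TCP at [0.625, 0, 0.239] pointing down, gripper open.
Joint ranges: [-2.6, 2.6], [-0.5, 2.12], [-1.47, 1.34], [0.16, 2.42], [-1.27, 4.41], [0.06, 2.06], [-2.6, 2.6]. Speed limits (rad/s): [2.22, 2.22, 2.79, 2.79, 3.14, 3.14, 3.14].

INTERFACE

Orientations are given as a unit quaternion [x, y, z, w].
In Python, from workcell import manip gives the robot as it stands.
- The arm moves only by the tool arm_command, never from a script. Its argument "targets" is text: rows parted by semicolons, each of 6 numbers parted by spaces: the shift along the tool's x, y, z in mm, then the turn, a rotation vector about the tool's x, y, z in rad. A call has 1 to 5 rows; each row shifts and turns the commanded pose from where the row before left it, along the tool's axes as they then stand; what a row does not reach is not made up. A row lasts 1/8 s, in which the tool goes at most 62.5 mm and 10.7 degrees, less where a joint would pass 70% of its speed; a pose out of reach is approached as far as the arm can. A call is refused whole if a number of a shift passes 62.5 or a number of a turn 0.188, either way. A call with a gripper value outside its range is refused whole. "grip" is the finger opening in mm, from 0 to 85.4, set as the call begins (left out, the last holds). The fingers move at their own pace and stop on an object; "squeeze" is the grip in N (left out, the last holds). Time passes only in rows, so rows that do not move let the fingers close. It gives the time, the measured TCP pose, the force and the opening at its end, in the units of the state.
- manip.get_obs(): the state, without advancing time (a new reading comes with each control period).
- manip.camera(name): name is "scene" or "side" or "wrist"; returns a dict with "frame" (420x560x3 uint8, red, green, blue), "vertical_fov" (degrees; the focal length in pixels is half the picture's height over the tangent of half this angle, whatever the lens; pixels are square), "cx", "cy" (the principal point, pixels), "rvec" (rotation vector, rad) and "tvec" (3), from world to camera coordinates, as OpenCV has them. Camera axes: x right, y down, z forward; pixel columns grow to the right and rows downward; lengths in m; the calibration is good to about 2 mm. A picture is of the moment at which its call begins. There is no depth.
- manip.hand_in(): hands the job in, once; it reports no verdict.
Trained networks look in a picture, given as the dict that the camera call returned (one of the last four; its "shot" number tells which), for a name from the list of things; names that differ only in an ending like _2 or _b are one class to them, and where a whole thing is asked for, a point or a joint stands for the part that bears it (a point fixed in the world has none). Each returns a list of dicts, best first, with "p" (0 to 1); they miss things now and then, are a little off and sometimes report something else, mostly with a low value. They report only what shows in the picture. A call takes as long as a camera call. They do not tell look-alikes from the thing itself.
- manip.search_frame(picture, name): "xyz" ([x, y, z] in m, in the coordinates of the camera as it stood for that picture, good to about 4 mm: the middle of the surface that is visible of it).
The state is a dict: "clock": time; "joint_pos": joint angles; "joint_velocities": joint speeds; "tau": joint torques, N m; "position": TCP position; "ee_rot": TCP orientation; "ft_force": force on the tool from outside, world axes, zero at the start; "torque": the same for the moment, N m; "grip_width": opening from 0.0 (shut) to 1.0 (fully open).
Only numpy, scipy, OpenCV 4.12 (cv2) and the standard library are available. Lean on these libraries where they do the work, as an engineer would, in place of code of your own. Each camera call takes 0.05 s, during which the arm holds its last target.

TASK

The carving stump's mounting socket is closed by a square flush plug. Screw the red-handled puller rod down into the plug's brass keyway with a quarter turn clockwise (seen from above), draw the plug straight up out of the socket with it, and set it gently down, standing upright inside the green tray, with the puller still screwed into it. Do not disturb the carved figures.

Things in the scene. Friction and masses are not known exactly. Their poses are not given: they have to be found in the camera images.
- puller: Puller rod, 107 mm tall, 0.18 kg, starts upright in the stand, its collar resting on the stand's top. Origin at the bottom tip of its foot, z up along the rod. Collar 40 mm across and 5 mm thick, underside at z 30 mm; 12 mm rod above and below it. The same after half a turn. Raise it 35 mm or more to clear the stand.
- handle (a point): Centre of the puller's red T handle, on the rod's axis 96 mm above the puller's origin. The handle is a bar 80 mm long (along the puller's x), 18 mm wide (y), 22 mm high.
- lugs (a point): Centre of the puller's thread lug bar, 13.5 mm above the puller's origin: 28 mm along the puller's x (parallel to the handle), 12 mm along y, 7 mm high.
- plug: Square plug 46 x 46 x 42 mm of wood with a brass top, 0.28 to 0.46 kg; origin at the centre of its underside, z up; top flush with the socket block at the start. The square socket keeps it from turning; a sprung pad holds it with about 5 to 12 N of friction besides its weight. With the puller fully in, the puller's origin is 12 mm above the plug's.
- keyway (a point): Centre of the keyway slot at the plug's top face: 32 mm long (plug's x), 16 mm wide (y). The lugs pass when the handle is parallel to the slot; fully in, the collar rests on the plug. Turned clockwise from above, the lugs run under a thread ramp and flat land to a stop at about 1.5 rad; from 1.13 rad on it holds, with 1 mm of play up and down. Anticlockwise is blocked.
- socket (a point): Centre of the socket's mouth, in the top face of the dark steel block 100 x 100 x 50 mm on the round log stump; 85 mm above the table. The socket is 48 mm square and 42 mm deep: the plug is clear when raised 42 mm. z up, axes as the stump's; the plug's sides and slot lie along them.
- stump: The fixed log stump, 210 mm across, 35 mm high, with the socket block on top (85 mm in all); origin at the centre of its underside on the table, socket on its axis.
- stand: Fixed pale wooden block 90 x 90 x 40 mm that holds the puller, origin at the centre of its underside; a 32 mm round hole, 34 mm deep, at its centre. Raise the puller by 35 mm or more to clear it.
- tray: Fixed green tray, outside 190 (x) x 160 (y) x 25 mm high, walls 6 mm, floor 6 mm thick; origin at the centre of its underside. Empty.
- cat: Pale carved sitting cat, about 125 mm tall, bystander; origin at the centre of its underside.
- dark_cat: Dark carved sitting cat, about 145 mm tall, bystander; origin at the centre of its underside.
- rabbit: Pale carved rabbit, about 115 mm tall, bystander; origin at the centre of its underside.
- bear: Brown carved four-legged animal, about 100 mm tall, bystander; origin at the centre of its underside.
Not all that is in view belongs to the job. What is shaped like the stump but purple is not meant. Several things have the shape of the tray; the one meant has the colours described above.

How it is judged:
By the outcome, as a careful person would: the job done as asked, in the order asked, and still so for the second after the job is handed in, with the robot touching nothing.
It also fails if it takes over 48 s, if anything falls off the work surface, if the arm or the gripper's body presses on something with over 40 N, if the wrist force passes 120 N, or if a joint passes its speed limit or range.

## Working session

There is one attempt and no reset: what is moved stays moved. The work goes in short steps, Python scripts to look and compute and a tool call to move; the robot and the scene stay as the last step left them, time stands still between calls to the robot, and variables do not carry over. Pictures are saved under pics/ and viewed, and the job is handed in when it is done.

Besides the shell and the picture viewer there is one more tool, called after "Call:" as name(argument=value, ...) on one line, values as JSON. arm_command: Moves the arm, as the interface text tells. Its arguments: {"type":"object","properties":{"targets":{"type":"string"},"grip":{"type":"number"},"squeeze":{"type":"number"}},"required":["targets"]}

```bash
ls; mkdir -p pics; cat > h.py <<'E'
import numpy as np, cv2
from scipy.spatial.transform import Rotation as R
from workcell import manip
def cam(n):
    c=manip.camera(n); return c
def save(c,f): cv2.imwrite('pics/'+f,cv2.cvtColor(c['frame'],cv2.COLOR_RGB2BGR))
def KRT(c):
    f=c['frame'].shape[0]/2/np.tan(np.radians(c['vertical_fov'])/2)
    K=np.array([[f,0,c['cx']],[0,f,c['cy']],[0,0,1]]); Rm=R.from_rotvec(np.array(c['rvec']).ravel()).as_matrix()
    return K,Rm,np.array(c['tvec']).ravel()
def proj(c,P):
    K,Rm,t=KRT(c); p=(K@(Rm@np.atleast_2d(P).T+t[:,None])).T; return p[:,:2]/p[:,2:]
def toworld(c,x):
    K,Rm,t=KRT(c); return Rm.T@(np.array(x)-t)
def onplane(c,uv,z):
    K,Rm,t=KRT(c); d=Rm.T@np.linalg.solve(K,[uv[0],uv[1],1]); o=-Rm.T@t; return o+d*(z-o[2])/d[2]
E
python3 - <<'E'
from h import *
o=manip.get_obs(); print(o)
for n in ['scene','side','wrist']:
    c=cam(n); save(c,n+'0.png'); print(n,{k:v for k,v in c.items() if k!='frame'})
    for name in ['puller','handle','keyway','socket','stand','tray','stump','cat','dark_cat','rabbit','bear']:
        try:
            r=manip.search_frame(c,name)
            print(name,[(np.round(toworld(c,q['xyz']),3).tolist(),round(q['p'],2),proj(c,toworld(c,q['xyz']))[0].round().tolist()) for q in r])
        except Exception as e: print(name,e)
E
```

```text
pics
{'clock': 0.0, 'joint_pos': array([-0.0226147 ,  0.3328829 , -0.06469466,  1.46095832,  0.02161334,
        1.34987501, -0.0884976 ]), 'joint_velocities': array([-0.00031109,  0.0009258 , -0.00049257, -0.00044323,  0.00074297,
       -0.00134784, -0.00124209]), 'tau': array([ 4.98105128e-04, -6.25449800e+01,  4.97091911e-02, -3.91610491e+01,
        1.63588714e-02,  9.83294769e-03, -6.01235030e-06]), 'position': array([ 6.24636505e-01, -3.03281976e-06,  2.38500902e-01]), 'ee_rot': array([ 7.07093756e-01,  7.07119446e-01, -5.32391161e-04, -4.75493210e-04]), 'ft_force': array([-1.4577954 , -0.33165067,  0.32311956]), 'torque': array([-0.02968735,  0.04621122,  0.03533006]), 'grip_width': 0.997923653536219}
scene {'vertical_fov': 56.20849450097255, 'cx': 282.1813857205637, 'cy': 206.19144075657474, 'rvec': array([ 1.95654845,  1.3962024 , -0.6252868 ]), 'tvec': array([-0.15459811, -0.25121822,  1.28268176]), 'shot': 1}
puller [([0.509, 0.324, 0.103], 0.57, [415.0, 175.0])]
handle [([0.504, 0.318, 0.101], 0.88, [411.0, 175.0])]
keyway [([0.609, 0.04, 0.081], 0.96, [319.0, 240.0])]
s
[... 1746 characters left out ...]
7176, 'cx': 280.77221857812384, 'cy': 207.44814553526956, 'rvec': array([-2.86541096e+00, -5.50028500e-04, -6.11144413e-04]), 'tvec': array([-0.62461871, -0.03565491,  0.37806692]), 'shot': 3}
puller [([0.386, -0.066, 0.066], 0.45, [58.0, 250.0])]
handle []
keyway [([0.609, 0.034, 0.084], 0.75, [264.0, 158.0])]
socket [([0.61, 0.051, 0.029], 0.76, [268.0, 137.0])]
stand []
tray [([0.327, -0.332, 0.012], 0.66, [79.0, 402.0]), ([0.534, -0.225, 0.003], 0.58, [216.0, 337.0])]
stump [([0.609, 0.053, 0.032], 0.89, [267.0, 135.0])]
cat []
dark_cat [([0.716, -0.189, 0.036], 0.6, [353.0, 330.0])]
rabbit [([0.399, 0.084, 0.049], 0.62, [54.0, 104.0])]
bear [([0.386, -0.068, 0.07], 0.86, [57.0, 254.0])]
```

View pics/scene0.png

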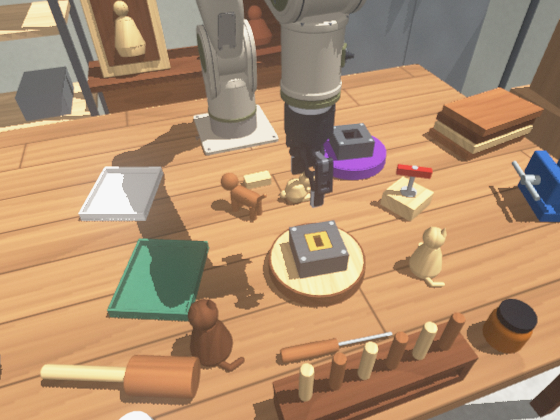

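View pics/side0.png

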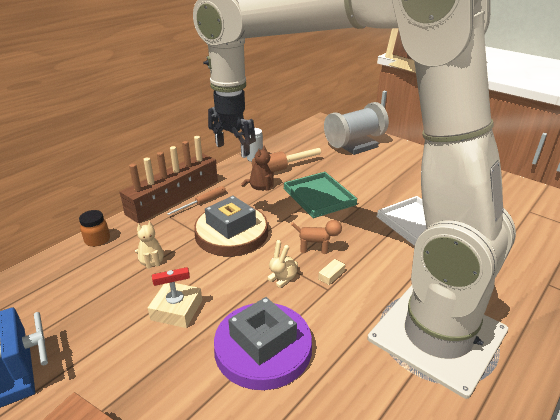

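View pics/wrist0.png

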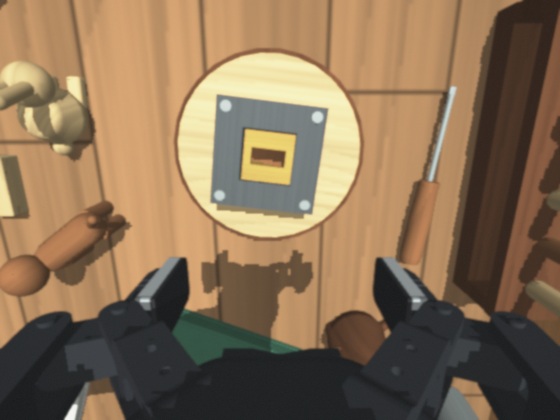

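The wanted items, with pixels in the scene view:

- **Puller:** red handle at (413,172). It is the only one.
- **Socket:** the pale stump with the yellow plug at (319,240). The look-alike is the purple stump at (356,145).
- **Tray:** green at (160,280). The look-alike is the white tray at (123,193).

Next I'll fit models to the masks.

```bash
cat > fit.py <<'E'
from h import *
from scipy.optimize import minimize
def box(x,y,yaw,z0,z1,lx,ly):
    c,s=np.cos(yaw),np.sin(yaw)
    return np.array([[x+c*a-s*b,y+s*a+c*b,z] for z in (z0,z1) for a in(-lx/2,lx/2) for b in(-ly/2,ly/2)])
def mask(c,kind,roi):
    h=cv2.cvtColor(c['frame'],cv2.COLOR_RGB2HSV); H,S,V=[h[...,i].astype(int) for i in range(3)]
    if kind=='red': m=((H<5)|(H>174))&(S>180)&(V>60)
    if kind=='green': m=(H>55)&(H<95)&(S>90)&(V>25)
    if kind=='brass': m=(H>18)&(H<30)&(S>170)&(V>120)
    r=np.zeros(m.shape,bool); x0,y0,x1,y1=roi; r[y0:y1,x0:x1]=1
    m=(m&r).astype(np.uint8)
    n,l,st,_=cv2.connectedComponentsWithStats(m)
    if n<2: return m
    return (l==1+np.argmax(st[1:,4])).astype(np.uint8)
def sil(c,P,S=4):
    p=proj(c,P); hull=cv2.convexHull((p*S+S/2).astype(np.float32)).astype(np.int32)
    m=np.zeros((420*S,560*S),np.uint8); cv2.fillConvexPoly(m,hull,1)
    return cv2.resize(m.astype(np.float32),(560,420),interpolation=cv2.INTER_AREA)
def fit(views,z0,z1,lx,ly,x,y,n=8,hullm=False):
    ms=[]
    for c,m in views:
        if hullm:
            pts=cv2.findNonZero(m); m=np.zeros_like(m); cv2.fillConvexPoly(m,cv2.convexHull(pts),1)
        ms.append((c,m.astype(np.float32)))
    def cost(p):
        return sum(np.abs(sil(c,box(p[0],p[1],p[2],z0,z1,lx,ly))-m).sum()/m.sum() for c,m in ms)
    best=None
    for k in range(n):
        r=minimize(cost,[x,y,k*np.pi/n],method='Nelder-Mead',options=dict(initial_simplex=[[x,y,k*np.pi/n],[x+.01,y,k*np.pi/n],[x,y+.01,k*np.pi/n],[x,y,k*np.pi/n+.2]],xatol=1e-4,fatol=1e-4))
        if best is None or r.fun<best.fun: best=r
    return best.x,best.fun
E
python3 - <<'E'
from fit import *
s=cam('scene'); d=cam('side'); w=cam('wrist')
v=[(s,mask(s,'red',(380,150,450,190))),(d,mask(d,'red',(140,260,200,295)))]
print([m.sum() for _,m in v])
print('handle',fit(v,.095,.117,.08,.018,.507,.322))
for i in v: print(fit([i],.095,.117,.08,.018,.507,.322))
v=[(s,mask(s,'green',(100,220,220,330))),(d,mask(d,'green',(270,160,370,220)))]
print([m.sum() for _,m in v])
print('tray',fit(v,0,.025,.19,.16,.54,-.29,hullm=True))
for i in v: print(fit([i],0,.025,.19,.16,.54,-.29,hullm=True))
m=mask(w,'brass',(200,100,330,200)); v=[(w,m)]
print(m.sum(),'plug',fit(v,.085,.085,.046,.046,.61,.035,hullm=True,n=3))
v.append((s,mask(s,'brass',(290,220,350,260))));print('plug2',fit(v,.085,.085,.046,.046,.61,.035,hullm=True,n=3))
# slot
pts=cv2.findNonZero(m); h=np.zeros_like(m); cv2.fillConvexPoly(h,cv2.convexHull(pts),1)
h=cv2.erode(h,np.ones((7,7)))&(1-m)
q=cv2.minAreaRect(cv2.findNonZero(h)); b=cv2.boxPoints(q); B=np.array([onplane(w,u,.085) for u in b]); print(q,B.round(4),B.mean(0))
f=w['frame'][90:230,190:350]; cv2.imwrite('pics/wc.png',cv2.cvtColor(cv2.resize(f,None,fx=4,fy=4),cv2.COLOR_RGB2BGR))
f=np.hstack([cv2.resize(s['frame'][140:220,370:450],(400,400)),cv2.resize(d['frame'][250:330,135:215],(400,400))]);cv2.imwrite('pics/hc.png',cv2.cvtColor(f,cv2.COLOR_RGB2BGR))
E
```

```text
[np.uint64(36), np.uint64(90)]
handle (array([0.49502099, 0.35370085, 2.41446523]), np.float64(9.721179962158203))
(array([0.4742269 , 0.37156797, 2.41560299]), np.float64(5.423611164093018))
(array([0.52176737, 0.30629455, 2.56803924]), np.float64(3.070138931274414))
[np.uint64(1563), np.uint64(943)]
tray (array([ 0.53143276, -0.28236579, -0.37527087]), np.float64(1.2272447347640991))
(array([ 0.52414629, -0.280374  , -0.3904716 ]), np.float64(1.095126986503601))
(array([ 0.53770331, -0.28585588,  2.73184669]), np.float64(0.0690051019191742))Traceback (most recent call last):
  File "<stdin>", line 12, in <module>
  File "fit.py", line 24, in fit
    pts=cv2.findNonZero(m); m=np.zeros_like(m); cv2.fillConvexPoly(m,cv2.convexHull(pts),1)
                                                                     ~~~~~~~~~~~~~~^^^^^
cv2.error: OpenCV(4.12.0) /io/opencv/modules/imgproc/src/convhull.cpp:143: error: (-215:Assertion failed) total >= 0 && (depth == CV_32F || depth == CV_32S) in function 'convexHull'
```

```bash
python3 - <<'E'
from fit import *
import pickle
C={n:cam(n) for n in ('scene','side','wrist')}; pickle.dump(C,open('c0.pkl','wb'))
s,d,w=C['scene'],C['side'],C['wrist']
h=lambda c,u,v: (c['frame'][v,u].tolist(),cv2.cvtColor(c['frame'][v:v+1,u:u+1],cv2.COLOR_RGB2HSV)[0,0].tolist())
print(h(s,413,170),h(s,405,168),h(s,425,172),h(d,171,276),h(d,158,282),h(d,160,276),h(s,130,300),h(s,160,280),h(w,250,175),h(w,285,140),h(s,311,241))
f=w['frame'][90:230,190:350]; cv2.imwrite('pics/wc.png',cv2.cvtColor(cv2.resize(f,None,fx=4,fy=4),cv2.COLOR_RGB2BGR))
f=np.hstack([cv2.resize(s['frame'][140:220,370:450],(400,400)),cv2.resize(d['frame'][250:330,135:215],(400,400))]);cv2.imwrite('pics/hc.png',cv2.cvtColor(f,cv2.COLOR_RGB2BGR))
E
```

```text
([187, 71, 61], [2, 172, 187]) ([233, 80, 68], [2, 181, 233]) ([149, 66, 53], [4, 164, 149]) ([155, 48, 46], [1, 179, 155]) ([141, 42, 39], [1, 184, 141]) ([240, 80, 73], [1, 177, 240]) ([115, 178, 144], [74, 90, 178]) ([72, 100, 81], [70, 71, 100]) ([230, 201, 108], [23, 135, 230]) ([234, 207, 111], [23, 134, 234]) ([244, 219, 115], [24, 135, 244])
```

View pics/hc.png

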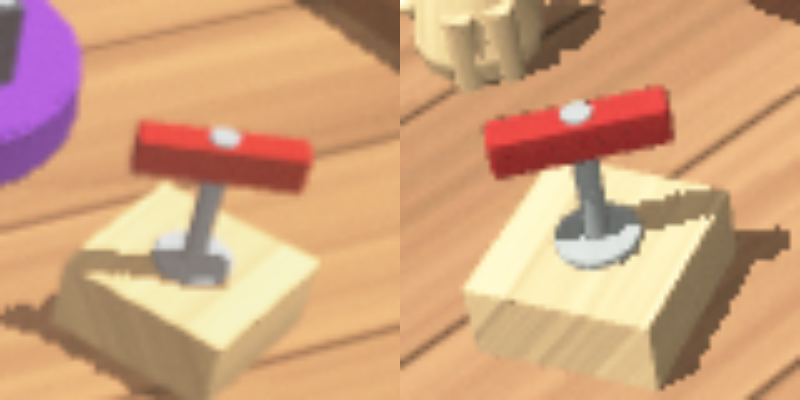

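View pics/wc.png

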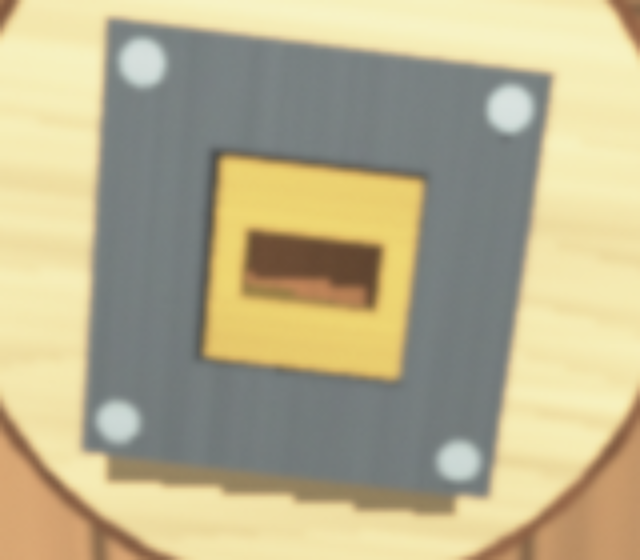

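The crops show a red T-handle on a rod with its collar on the stand, and a brass plug whose slot runs roughly along image x. I'll relax the thresholds.

```bash
sed -i "s/(S>180)&(V>60)/(S>140)\&(V>60)/; s/(S>90)&(V>25)/(S>50)\&(V>25)/; s/(S>170)&(V>120)/(S>105)\&(V>140)/" fit.py
python3 - <<'E'
from fit import *
import pickle
C=pickle.load(open('c0.pkl','rb'));s,d,w=C['scene'],C['side'],C['wrist']
v=[(s,mask(s,'red',(380,150,450,190))),(d,mask(d,'red',(140,260,200,295)))]
print([m.sum() for _,m in v])
print('handle',fit(v,.095,.117,.08,.018,.507,.322,hullm=True))
for i in v: print(fit([i],.095,.117,.08,.018,.507,.322,hullm=True))
v=[(s,mask(s,'green',(100,220,220,330))),(d,mask(d,'green',(270,160,370,220)))]
print([m.sum() for _,m in v])
print('tray',fit(v,0,.025,.19,.16,.54,-.29,hullm=True))
for i in v: print(fit([i],0,.025,.19,.16,.54,-.29,hullm=True))
m=mask(w,'brass',(230,120,305,190)); v=[(w,m)]
print(m.sum(),'plug',fit(v,.085,.085,.046,.046,.61,.035,hullm=True,n=3))
v.append((s,mask(s,'brass',(300,228,340,254))));print('plug2',fit(v,.085,.085,.046,.046,.61,.035,hullm=True,n=3))
pts=cv2.findNonZero(m); h=np.zeros_like(m); cv2.fillConvexPoly(h,cv2.convexHull(pts),1)
h=cv2.erode(h,np.ones((7,7)))&(1-m)
q=cv2.minAreaRect(cv2.findNonZero(h)); b=cv2.boxPoints(q); B=np.array([onplane(w,u,.085) for u in b]); print(q,B.round(4),B.mean(0))
E
```

```text
[np.uint64(299), np.uint64(389)]
handle (array([0.49992915, 0.32697007, 1.03509725]), np.float64(0.34034278988838196))
(array([0.49684951, 0.32642964, 0.98842856]), np.float64(0.21478873491287231))
(array([0.50084994, 0.32793431, 1.03758925]), np.float64(0.09924832731485367))
[np.uint64(5434), np.uint64(2006)]
tray (array([ 0.53751921, -0.28675918, -0.38800521]), np.float64(0.12592804431915283))
(array([ 0.53610102, -0.28795009, -0.37676598]), np.float64(0.09144145995378494))
(array([ 0.53888152, -0.28638018, -0.38542645]), np.float64(0.025699807330965996))
2088 plug (array([ 0.61187425,  0.03591251, -0.11002329]), np.float64(0.049144092947244644))
plug2 (array([ 0.61213945,  0.03506166, -0.10840951]), np.float64(0.1394219994544983))
((267.4923095703125, 157.06155395507812), (32.74517059326172, 15.628376007080078), 7.125016689300537) [[0.5962 0.0304 0.085 ]
 [0.5984 0.0446 0.085 ]
 [0.6282 0.0409 0.085 ]
 [0.6264 0.0266 0.085 ]] [0.61230806 0.03562849 0.085     ]
```

Call:
arm_command(targets="55 -21 5 0 0 0; 55 -21 5 0 0 0; 55 -21 5 0 0 0; 55 -21 5 0 0 0; 55 -21 5 0 0 0", grip=60)

```text
clock: 2.72
position: [0.5192, 0.2767, 0.2145]
ee_rot: [0.707, 0.707, 0.0, 0.0]
ft_force: [0.8, 0.7, -0.3]
grip_width: 0.704
```

Call:
arm_command(targets="15 -20 0 0 0 0.18; 0 0 0 0 0 0.18; 0 0 0 0 0 0.18; 0 0 0 0 0 0; 0 0 0 0 0 0")

```text
clock: 3.35
position: [0.5, 0.29, 0.2143]
ee_rot: [0.869, 0.495, 0.0, -0.0]
ft_force: [0.2, 0.3, 0.5]
grip_width: 0.695
```

```bash
cat > go.py <<'E'
from h import *
import sys
# usage: cur state; delta to target (world TCP xyz mm, yaw of tool x)
def delta(p,yaw=None):
    o=manip.get_obs(); Rm=R.from_quat(o['ee_rot']).as_matrix()
    d=Rm.T@(np.array(p)-o['position'])*1000
    if yaw is None: yaw=np.arctan2(Rm[1,0],Rm[0,0])
    Rt=np.array([[np.cos(yaw),np.sin(yaw),0],[np.sin(yaw),-np.cos(yaw),0],[0,0,-1]])
    rv=R.from_matrix(Rm.T@Rt).as_rotvec()
    print('t',round(o['clock'],2),'pos',o['position'].round(4),'yaw',round(np.arctan2(Rm[1,0],Rm[0,0]),3),'F',o['ft_force'].round(1),'T',o['torque'].round(2),'w',round(o['grip_width']*85.4,1),'q',o['joint_pos'].round(2))
    print('shift mm',d.round(1),'rot',rv.round(3))
    return d,rv
E
python3 - <<'E'
from go import *; from fit import *
delta([.5,.327,.2],1.03)
w=cam('wrist'); save(w,'w1.png')
m=mask(w,'red',(0,0,560,420)); print(m.sum(),cv2.minAreaRect(cv2.findNonZero(m)))
print(fit([(w,m)],.095,.117,.08,.018,.5,.327,hullm=True,n=4))
E
```

```text
t 3.35 pos [0.5    0.29   0.2143] yaw 1.035 F [0.2 0.3 0.5] T [-0.01 -0.02  0.01] w 59.4 q [-0.45  0.25 -0.19  1.62  0.05  1.28 -1.18]
shift mm [ 31.8 -18.9  14.3] rot [ 0.    -0.     0.005]
1889 ((254.57846069335938, 167.97232055664062), (102.26496124267578, 22.522850036621094), 88.99491119384766)
(array([0.49858644, 0.32684435, 1.00147163]), np.float64(0.13158033788204193))
```

View pics/w1.png

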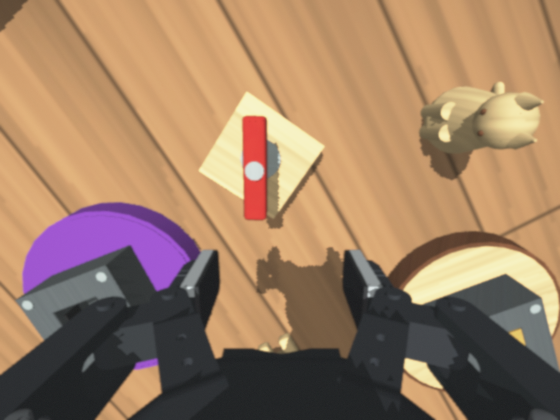

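The handle is centred at (255,168) and nearly vertical in the image, with its silver rod end at (255,171). I'll work out the grasp from these.

```bash
python3 - <<'E'
from go import *; from fit import *
w=cam('wrist'); 
print('dot',onplane(w,(254.5,171),.117))
m=mask(w,'red',(0,0,560,420)); 
q=cv2.minAreaRect(cv2.findNonZero(m)); b=cv2.boxPoints(q); B=np.array([onplane(w,u,.117) for u in b]);print(B.round(4))
ys=np.where(m.any(1))[0]; 
a=[np.where(m[y])[0].mean() for y in (ys[0]+8,ys[-1]-8)]
P=onplane(w,(a[0],ys[0]+8),.117);Q=onplane(w,(a[1],ys[-1]-8),.117);print(a,np.arctan2(*(P-Q)[1::-1]))
for z in(.095,.106,.117):print(fit([(w,m)],z-.00001,.117,.08,.018,.5,.327,hullm=True,n=4))
delta([.4985,.327,.17],1.01)
E
```

```text
dot [0.49894237 0.32741547 0.117     ]
[[0.5122 0.3648 0.117 ]
 [0.5262 0.3568 0.117 ]
 [0.4871 0.2905 0.117 ]
 [0.4718 0.2992 0.117 ]]
[np.float64(254.0), np.float64(255.0)] 1.0230144112915616
(array([0.49842276, 0.32700381, 1.00329818]), np.float64(0.13200317323207855))
(array([0.49852581, 0.3265794 , 1.00816824]), np.float64(0.10734672099351883))
(array([0.49864506, 0.3268022 , 1.0197435 ]), np.float64(0.08279598504304886))
t 3.45 pos [0.5001 0.29   0.2143] yaw 1.033 F [0.5 0.2 0.1] T [ 0.02 -0.02 -0.  ] w 60.1 q [-0.45  0.25 -0.19  1.62  0.05  1.28 -1.18]
shift mm [ 31.  -20.3  44.3] rot [ 0.    -0.     0.023]
```

Call:
arm_command(targets="31 -20 15 0 0 0.01; 0 0 30 0 0 0; 0 0 0 0 0 0")

```text
clock: 3.82
position: [0.4977, 0.3261, 0.1672]
ee_rot: [0.872, 0.489, -0.002, 0.0]
ft_force: [0.0, -0.4, 0.7]
grip_width: 0.704
```

```bash
python3 - <<'E'
from go import *; from fit import *
delta([.4988,.327,.095],1.022)
w=cam('wrist'); save(w,'w2.png')
m=mask(w,'red',(0,0,560,420)); print(fit([(w,m)],.116999,.117,.08,.018,.5,.327,hullm=True,n=4))
E
```

```text
t 3.83 pos [0.4977 0.3261 0.1672] yaw 1.022 F [ 0.  -0.4  0.7] T [-0.06  0.01 -0.03] w 60.1 q [-0.49  0.33 -0.2   1.62  0.07  1.2  -1.26]
shift mm [ 1.7  0.6 72.2] rot [-0.002  0.004  0.   ]
(array([0.49942651, 0.3291903 , 1.01695362]), np.float64(0.06835278123617172))
```

View pics/w2.png

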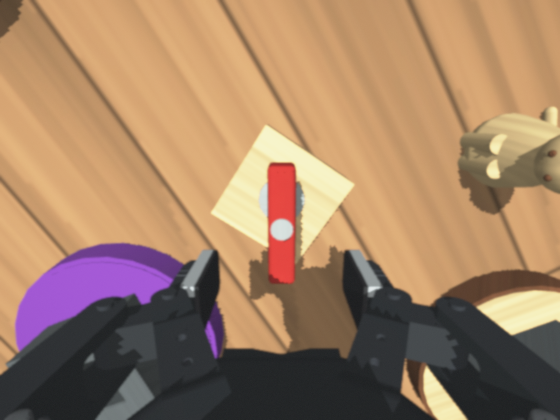

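The handle sits centred between the jaws at (281,230), so I'll descend and grip.

Call:
arm_command(targets="2 0.5 24 0 0 0; 0 0 24 0 0 0; 0 0 24 0 0 0; 0 0 0 0 0 0; 0 0 0 0 0 0")

```text
clock: 4.5
position: [0.5013, 0.3286, 0.0992]
ee_rot: [0.873, 0.488, 0.001, -0.0]
ft_force: [-0.1, -0.6, -0.4]
grip_width: 0.702
```

Call:
arm_command(targets="0 0 0 0 0 0; 0 0 0 0 0 0; 0 0 0 0 0 0; 0 0 0 0 0 0", grip=5, squeeze=70)

```text
clock: 5.0
position: [0.5006, 0.3286, 0.0981]
ee_rot: [0.873, 0.489, 0.001, -0.0]
ft_force: [-1.3, -0.7, 6.1]
grip_width: 0.195
```

```bash
python3 - <<'E'
from go import *
delta([.4988,.328,.195])
w=cam('wrist'); save(w,'w3.png')
E
```

```text
t 5.0 pos [0.5006 0.3286 0.0981] yaw 1.021 F [-1.3 -0.7  6.1] T [-0.21  0.19  0.02] w 16.7 q [-0.5   0.4  -0.2   1.69  0.09  1.07 -1.27]
shift mm [ -1.4  -1.1 -96.9] rot [ 0.    -0.001 -0.   ]
```

View pics/w3.png

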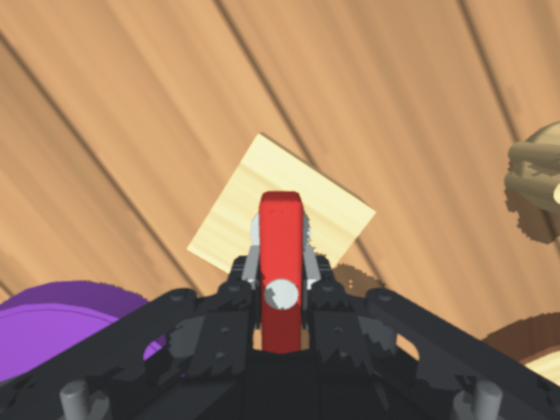

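Call:
arm_command(targets="0 0 -25 0 0 0; 0 0 -37 0 0 0; 0 0 -37 0 0 0; 0 0 0 0 0 0; 0 0 0 0 0 0")

```text
clock: 5.68
position: [0.4998, 0.3279, 0.1952]
ee_rot: [0.873, 0.489, -0.001, 0.0]
ft_force: [-0.5, 0.8, -2.7]
grip_width: 0.194
```

```bash
python3 - <<'E'
from go import *
delta([.612,.0355,.205],-0.11+np.pi)
w=cam('wrist'); save(w,'w4.png')
s=cam('side'); save(s,'s4.png')
c=cam('scene'); save(c,'sc4.png')
o=manip.get_obs()
f=np.hstack([cv2.resize(c['frame'][100:220,360:480],(400,400)),cv2.resize(s['frame'][210:330,115:235],(400,400))]);cv2.imwrite('pics/hc4.png',cv2.cvtColor(f,cv2.COLOR_RGB2BGR))
from fit import *
z=o['position'][2]-.0881+.107
print('top z',z); print('dot old? now',onplane(w,(281,294),z)-o['position'])
E
```

```text
t 5.67 pos [0.4998 0.3279 0.1952] yaw 1.021 F [-0.5  0.8 -2.7] T [-0.04 -0.    0.01] w 16.6 q [-0.49  0.31 -0.2   1.59  0.06  1.25 -1.25]
shift mm [-190.7  248.5   -9.6] rot [-2.000e-03  0.000e+00 -2.011e+00]
top z 0.2136892523048437
dot old? now [-0.00116288 -0.00144696  0.0189    ]
```

View pics/hc4.png

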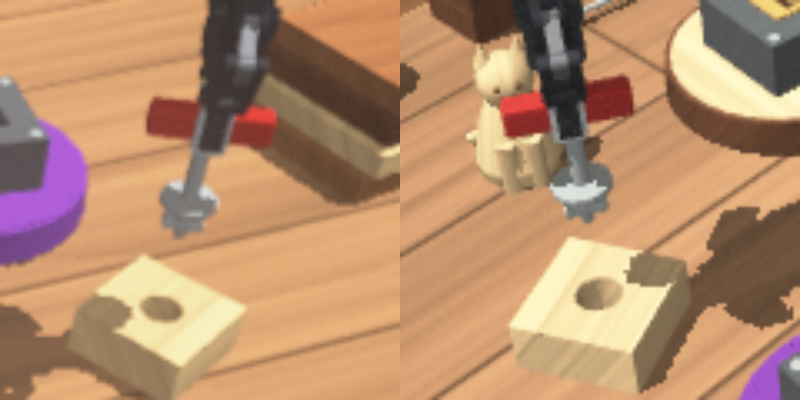

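View pics/w4.png

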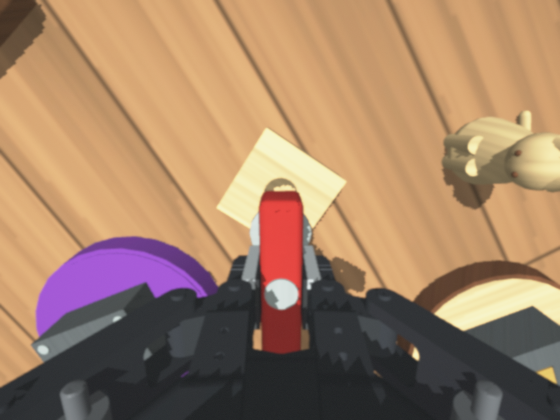

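Puller lifted upright with the stand clear. Next I'll carry it over the stump and turn it to the slot direction.

Call:
arm_command(targets="-38 50 -2 0 0 0; -38 50 -2 0 0 0; -38 50 -2 0 0 0; -38 50 -2 0 0 0; -38 48 -2 0 0 0")

```text
clock: 6.45
position: [0.6121, 0.0359, 0.2055]
ee_rot: [0.873, 0.489, -0.001, -0.0]
ft_force: [1.5, 1.0, -1.6]
grip_width: 0.196
```

Call:
arm_command(targets="0 0 0 0 0 -0.18; 0 0 0 0 0 -0.18; 0 0 0 0 0 -0.18; 0 0 0 0 0 -0.18; 0 0 0 0 0 -0.18")

```text
clock: 7.08
position: [0.6115, 0.0379, 0.2052]
ee_rot: [0.571, 0.821, -0.001, -0.001]
ft_force: [0.6, -0.8, -1.7]
grip_width: 0.198
```

Call:
arm_command(targets="0 0 0 0 0 -0.18; 0 0 0 0 0 -0.18; 0 0 0 0 0 -0.18; 0 0 0 0 0 -0.18; 0 0 0 0 0 -0.18")

```text
clock: 7.7
position: [0.6115, 0.0379, 0.2052]
ee_rot: [0.157, 0.988, -0.0, -0.001]
ft_force: [0.6, 0.0, -1.7]
grip_width: 0.195
```

Call:
arm_command(targets="0 0 0 0 0 -0.18; 0 0 0 0 0 0; 0 0 0 0 0 0")

```text
clock: 8.07
position: [0.6117, 0.0379, 0.2058]
ee_rot: [0.072, 0.997, -0.0, -0.0]
ft_force: [0.2, 0.4, -2.2]
grip_width: 0.201
```

```bash
python3 - <<'E'
from go import *
delta([.6105,.0357,.205],-0.11+np.pi)
C={}
for n in ('wrist','side','scene'): C[n]=cam(n); save(C[n],n+'5.png')
import pickle; pickle.dump(C,open('c5.pkl','wb'))
c,s=C['scene'],C['side']
f=np.hstack([cv2.resize(c['frame'][150:270,260:380],(400,400)),cv2.resize(s['frame'][120:240,170:290],(400,400))]);cv2.imwrite('pics/hc5.png',cv2.cvtColor(f,cv2.COLOR_RGB2BGR))
E
```

```text
t 8.07 pos [0.6117 0.0379 0.2058] yaw 2.997 F [ 0.2  0.4 -2.2] T [-0.01 -0.02 -0.  ] w 17.1 q [ 0.1   0.34 -0.3   1.53  0.1   1.29  1.22]
shift mm [ 0.9 -2.4  0.8] rot [-0.    -0.001 -0.035]
```

View pics/hc5.png

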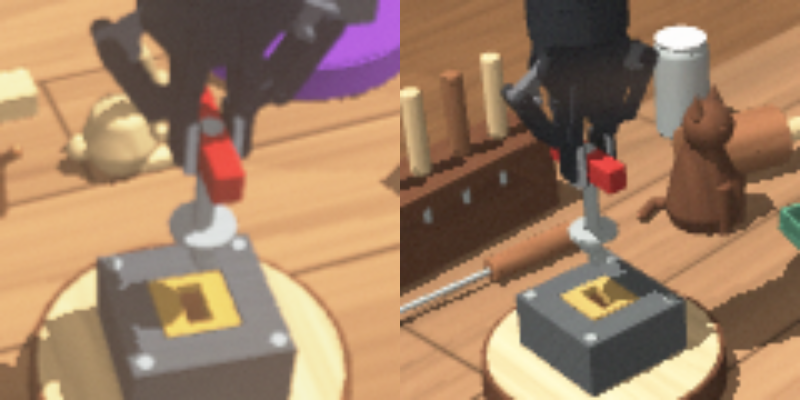

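View pics/wrist5.png

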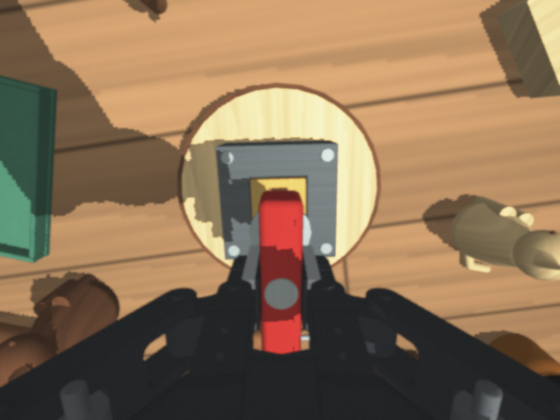

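```bash
python3 - <<'E'
from go import *; from fit import *
import pickle
C=pickle.load(open('c5.pkl','rb')); w=C['wrist']
o=manip.get_obs()
S=[onplane(w,u,.0855) for u in [(229,158),(328,155),(327,247),(235,250)]]
print(np.round(S,4),np.mean(S,0))
# line yaw
for a,b in((0,1),(3,2),(3,0),(2,1)):
    d=S[b]-S[a]; print(np.arctan2(d[1],d[0]).round(3),np.linalg.norm(d).round(4))
zt=o['position'][2]-.0881+.107
print('dot',onplane(w,(281,294),zt))
f=cv2.resize(w['frame'][130:310,200:360],None,fx=4.4,fy=4,interpolation=cv2.INTER_CUBIC)
f=cv2.resize(w['frame'][130:270,200:360],None,fx=4,fy=4,interpolation=cv2.INTER_CUBIC)
cv2.imwrite('pics/w5c.png',cv2.cvtColor(f,cv2.COLOR_RGB2BGR))
# overlay predictions on scene/side
out=[]
for n,(x0,y0) in (('scene',(260,150)),('side',(170,120))):
    c=C[n]; f=cv2.resize(c['frame'][y0:y0+120,x0:x0+120],None,fx=5,fy=5,interpolation=cv2.INTER_CUBIC)
    Rm=R.from_quat(o['ee_rot']).as_matrix()
    ax=o['position']+Rm@np.array([-.0018,0,0])
    z0=o['position'][2]-.0881
    t=np.linspace(0,2*np.pi,40)
    for zz,r,col in((.030,.02,(0,255,0)),(.035,.02,(0,255,0)),(0,.006,(255,255,0)),):
        P=np.c_[ax[0]+r*np.cos(t),ax[1]+r*np.sin(t),np.full(40,z0+zz)]
        cv2.polylines(f,[((proj(c,P)-[x0,y0]+.5)*5).astype(np.int32)],True,col,1)
    for P in (box(ax[0],ax[1],np.arctan2(Rm[1,0],Rm[0,0]),z0+.01,z0+.017,.028,.012),box(.612,.0355,-.11,.085,.085,.046,.046),box(.612,.0355,-.11,.085,.085,.032,.016),box(.612,.0355,-.11,.085,.085,.1,.1)):
        h=cv2.convexHull(((proj(c,P)-[x0,y0]+.5)*5).astype(np.int32)); cv2.polylines(f,[h],True,(255,0,255),1)
    out.append(f[:, :400] if 0 else cv2.resize(f,(400,400)))
    cv2.imwrite(f'pics/ov_{n}.png',cv2.cvtColor(f,cv2.COLOR_RGB2BGR))
E
```

```text
[[ 0.5665  0.0016  0.0855]
 [ 0.5758  0.0819  0.0855]
 [ 0.656   0.0727  0.0855]
 [ 0.6472 -0.0085  0.0855]] [0.61138183 0.0369113  0.0855    ]
1.456 0.0808
1.462 0.0816
3.017 0.0812
3.028 0.0808
dot [0.61245489 0.03782773 0.22504467]
```

View pics/ov_scene.png

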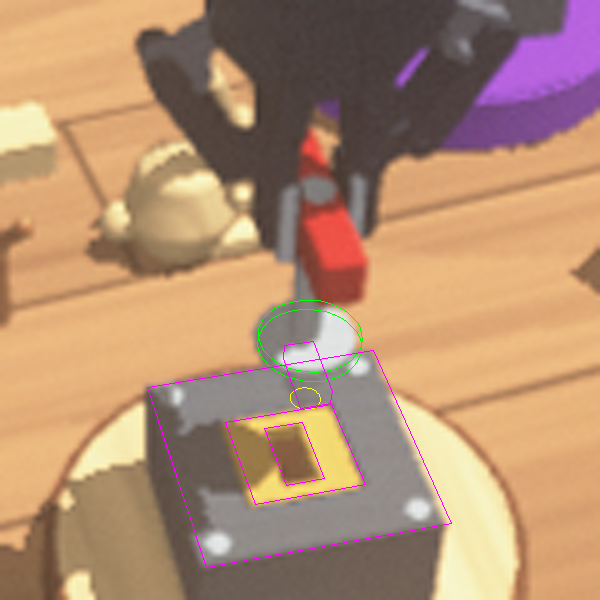

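View pics/ov_side.png

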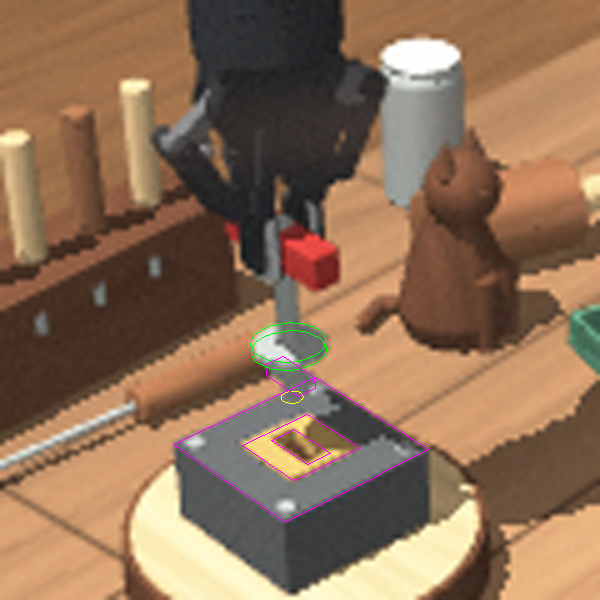

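View pics/w5c.png

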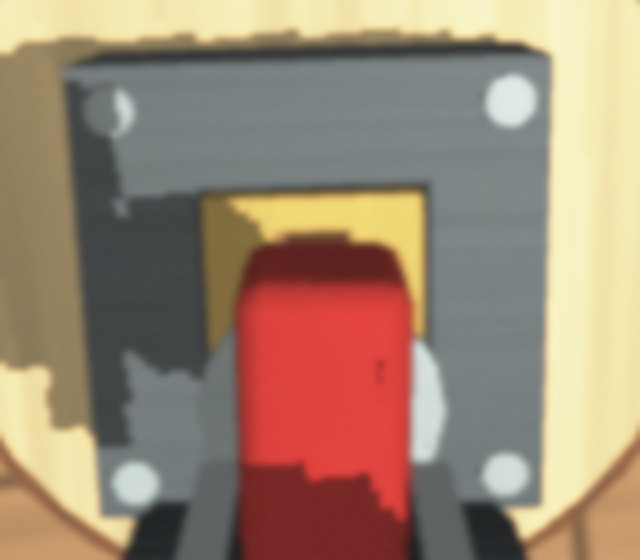

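Call:
arm_command(targets="1 -1.7 0 0 0 -0.033; 0 0 15 0 0 0; 0 0 13 0 0 0; 0 0 0 0 0 0; 0 0 0 0 0 0")

```text
clock: 8.85
position: [0.6107, 0.0365, 0.1783]
ee_rot: [0.054, 0.999, 0.0, 0.0]
ft_force: [0.7, 0.4, -1.4]
grip_width: 0.197
```

```bash
cat > ov.py <<'E'
from go import *; from fit import *
def run(tag,roi={'scene':(260,150),'side':(170,120)},px=-.0015,plug=(.6118,.036,-.112)):
    o=manip.get_obs(); out=[]
    for n,(x0,y0) in roi.items():
        c=cam(n); f=cv2.resize(c['frame'][y0:y0+120,x0:x0+80],None,fx=5,fy=5,interpolation=cv2.INTER_CUBIC)
        Rm=R.from_quat(o['ee_rot']).as_matrix()
        ax=o['position']+Rm@np.array([px,0,0]); z0=o['position'][2]-.0881
        t=np.linspace(0,2*np.pi,40)
        for zz,r,col in((.030,.02,(0,255,0)),(.035,.02,(0,255,0)),(0,.006,(255,255,0)),):
            P=np.c_[ax[0]+r*np.cos(t),ax[1]+r*np.sin(t),np.full(40,z0+zz)]
            cv2.polylines(f,[((proj(c,P)-[x0,y0]+.5)*5).astype(np.int32)],True,col,1)
        x,y,q=plug
        for P in (box(ax[0],ax[1],np.arctan2(Rm[1,0],Rm[0,0]),z0+.01,z0+.017,.028,.012),box(x,y,q,.085,.085,.046,.046),box(x,y,q,.085,.085,.032,.016)):
            h=cv2.convexHull(((proj(c,P)-[x0,y0]+.5)*5).astype(np.int32)); cv2.polylines(f,[h],True,(255,0,255),1)
        out.append(f)
    cv2.imwrite(f'pics/{tag}.png',cv2.cvtColor(np.hstack(out),cv2.COLOR_RGB2BGR))
    w=cam('wrist'); save(w,tag+'w.png')
E
python3 - <<'E'
from ov import *
delta([.6103,.0362,.1431],3.03)
run('o6',{'scene':(280,190),'side':(190,150)})
E
```

```text
t 8.85 pos [0.6107 0.0365 0.1783] yaw 3.034 F [ 0.7  0.4 -1.4] T [ 0.03 -0.04  0.03] w 16.8 q [ 0.11  0.36 -0.3   1.57  0.11  1.23  1.25]
shift mm [ 0.4 -0.3 35.2] rot [0.    0.    0.004]
```

View pics/o6.png

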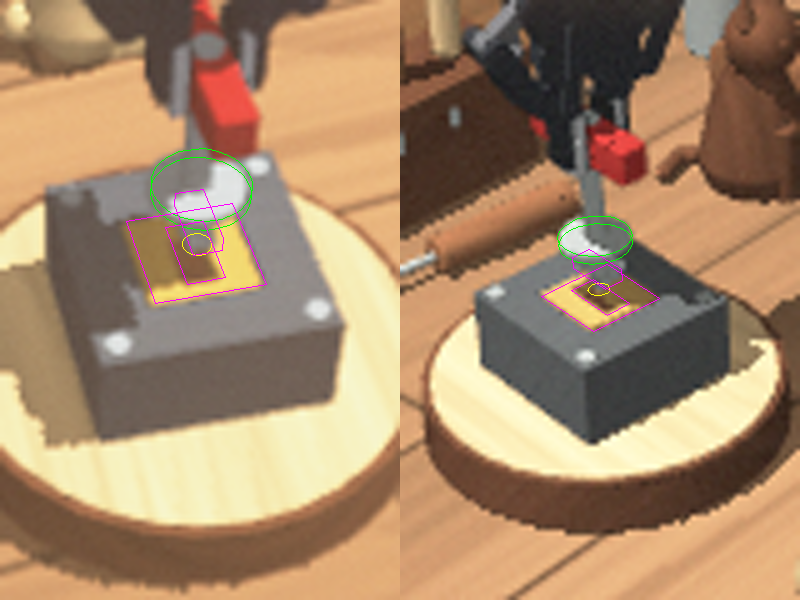

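View pics/o6w.png

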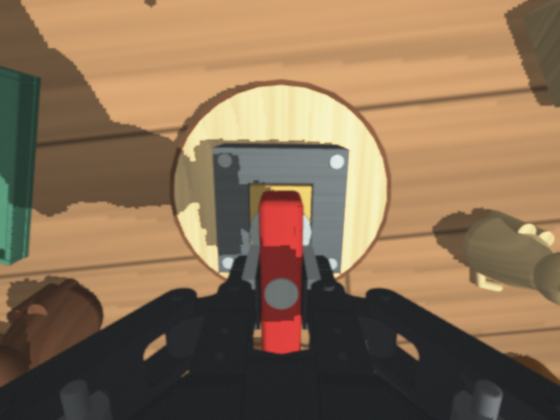

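Call:
arm_command(targets="0.4 -0.3 8 0 0 0; 0 0 6 0 0 0; 0 0 0 0 0 0; 0 0 0 0 0 0")

```text
clock: 9.5
position: [0.6103, 0.0362, 0.1643]
ee_rot: [0.054, 0.999, 0.0, 0.0]
ft_force: [-0.1, -0.8, -1.6]
grip_width: 0.199
```

```bash
python3 - <<'E'
from ov import *
delta([.6103,.0362,.1431],3.03)
run('o7',{'scene':(280,190),'side':(190,150)})
E
```

```text
t 9.5 pos [0.6103 0.0362 0.1643] yaw 3.034 F [-0.1 -0.8 -1.6] T [ 0.03 -0.02 -0.04] w 17.0 q [ 0.11  0.37 -0.3   1.58  0.11  1.21  1.25]
shift mm [-0.  -0.  21.2] rot [0.    0.    0.004]
```

View pics/o7.png

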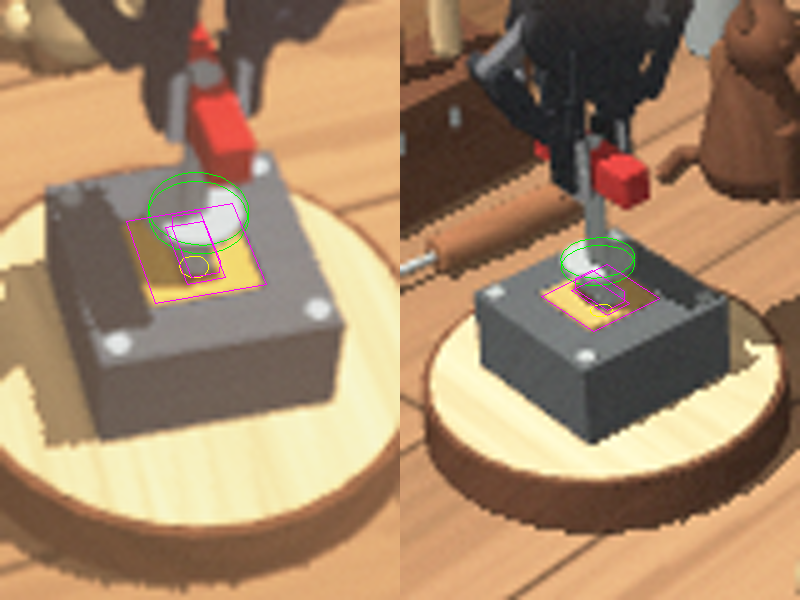

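The tip has entered the slot with no contact force, so I'll lower further.

Call:
arm_command(targets="0 0 4 0 0 0; 0 0 4 0 0 0; 0 0 4 0 0 0; 0 0 0 0 0 0")

```text
clock: 10.15
position: [0.61, 0.0361, 0.1518]
ee_rot: [0.054, 0.999, -0.0, -0.0]
ft_force: [0.2, -0.4, -1.7]
grip_width: 0.199
```

Call:
arm_command(targets="0 0 3 0 0 0; 0 0 3 0 0 0; 0 0 2 0 0 0; 0 0 0 0 0 0")

```text
clock: 10.65
position: [0.6102, 0.0361, 0.1441]
ee_rot: [0.054, 0.999, -0.0, -0.0]
ft_force: [0.5, -0.5, -1.7]
grip_width: 0.196
```

Call:
arm_command(targets="0 0 1 0 0 0; 0 0 0 0 0 0")

```text
clock: 10.9
position: [0.6103, 0.0362, 0.1433]
ee_rot: [0.054, 0.999, -0.0, 0.0]
ft_force: [0.6, -0.1, -1.7]
grip_width: 0.197
```

```bash
python3 - <<'E'
from ov import *
delta([.6103,.0362,.1431],3.03)
run('o8',{'scene':(280,190),'side':(190,150)})
E
```

```text
t 10.9 pos [0.6103 0.0362 0.1433] yaw 3.034 F [ 0.6 -0.1 -1.7] T [-0.03  0.03 -0.05] w 16.8 q [ 0.1   0.39 -0.3   1.6   0.12  1.17  1.24]
shift mm [-0.   0.   0.2] rot [0.    0.    0.004]
```

View pics/o8.png

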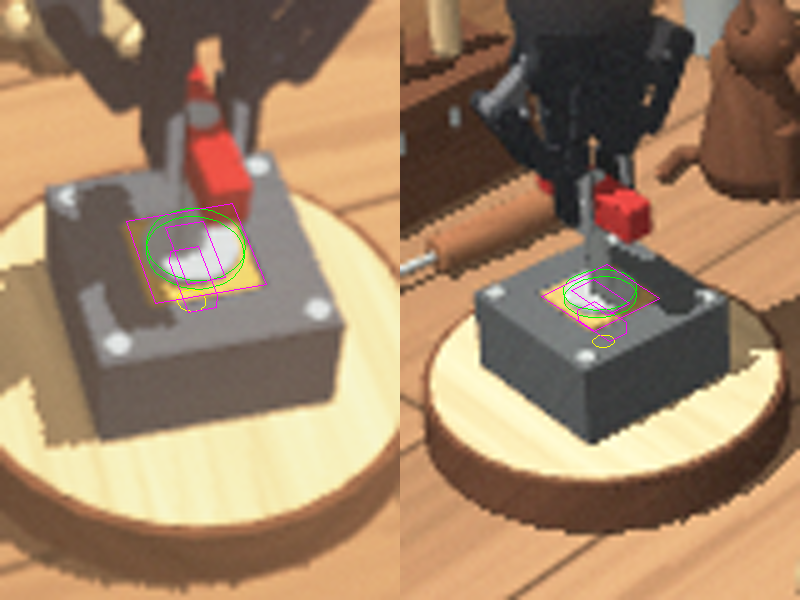

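Call:
arm_command(targets="0 0 0.7 0 0 0; 0 0 0 0 0 0")

```text
clock: 11.3
position: [0.6104, 0.0362, 0.1431]
ee_rot: [0.054, 0.999, 0.0, 0.0]
ft_force: [-1.1, -0.3, 3.9]
grip_width: 0.194
```

Call:
arm_command(targets="0 0 0.7 0 0 0; 0 0 0 0 0 0")

```text
clock: 11.55
position: [0.6105, 0.0361, 0.1431]
ee_rot: [0.054, 0.999, -0.0, 0.001]
ft_force: [-3.7, -0.9, 9.8]
grip_width: 0.199
```

Call:
arm_command(targets="0 0.25 -0.7 0 0 0.18; 0 0.25 0 0 0 0.18; 0 0.25 0 0 0 0.18; 0 0 0 0 0 0", squeeze=100)

```text
clock: 12.05
position: [0.6109, 0.0373, 0.1431]
ee_rot: [0.318, 0.948, 0.0, 0.001]
ft_force: [-0.6, 0.5, 4.3]
grip_width: 0.193
```

```bash
python3 - <<'E'
from go import *
delta([.6103,.0362,.1431],3.03-1.5)
E
```

```text
t 12.05 pos [0.6109 0.0373 0.1431] yaw 2.495 F [-0.6  0.5  4.3] T [ 0.3  -0.04  0.03] w 16.5 q [ 0.04  0.38 -0.21  1.61  0.09  1.16  0.73]
shift mm [-0.2 -1.3  0. ] rot [0.001 0.    0.965]
```

Call:
arm_command(targets="0 0.25 0 0 0 0.18; 0 0.25 0 0 0 0.18; 0 0.25 0 0 0 0.18; 0 0 0 0 0 0")

```text
clock: 12.55
position: [0.6116, 0.0377, 0.1432]
ee_rot: [0.558, 0.83, 0.001, 0.001]
ft_force: [1.0, 1.1, 5.3]
grip_width: 0.187
```

Call:
arm_command(targets="0 0.25 0 0 0 0.18; 0 0.15 0 0 0 0.1; 0 0 0 0 0 0.06; 0 0 0 0 0 0")

```text
clock: 13.05
position: [0.6122, 0.0375, 0.1431]
ee_rot: [0.689, 0.724, 0.001, 0.001]
ft_force: [2.2, 0.9, 4.6]
grip_width: 0.193
```

```bash
python3 - <<'E'
from ov import *
delta([.6103,.0362,.1431],3.03-1.5)
run('o9',{'scene':(280,190),'side':(190,150)})
E
```

```text
t 13.05 pos [0.6122 0.0375 0.1431] yaw 1.62 F [2.2 0.9 4.6] T [ 0.2  -0.87  0.02] w 16.5 q [-0.07  0.37 -0.08  1.61  0.03  1.16 -0.11]
shift mm [-1.2 -2.   0. ] rot [ 0.002 -0.     0.09 ]
```

View pics/o9.png

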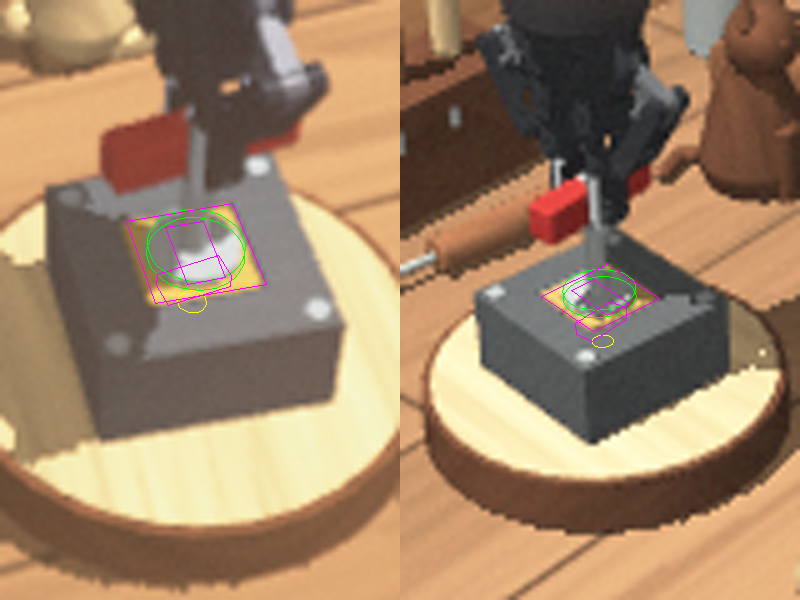

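View pics/o9w.png

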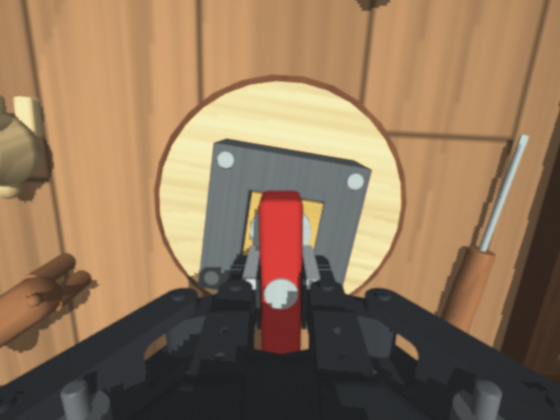

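Call:
arm_command(targets="0 0 -1 0 0 0; 0 0 -2 0 0 0; 0 0 -2 0 0 0; 0 0 -2 0 0 0; 0 0 0 0 0 0")

```text
clock: 13.82
position: [0.6111, 0.037, 0.1481]
ee_rot: [0.691, 0.723, -0.001, -0.0]
ft_force: [6.1, -0.5, -5.7]
grip_width: 0.196
```

Call:
arm_command(targets="0 0 -5 0 0 0; 0 0 -5 0 0 0; 0 0 -5 0 0 0; 0 0 -5 0 0 0; 0 0 0 0 0 0")

```text
clock: 14.45
position: [0.6108, 0.0371, 0.1686]
ee_rot: [0.691, 0.722, -0.001, -0.0]
ft_force: [3.2, -1.2, -5.0]
grip_width: 0.195
```

```bash
python3 - <<'E'
from ov import *
delta([.6122,.0375,.2],1.62)
run('o10',{'scene':(280,170),'side':(190,130)})
E
```

```text
t 14.45 pos [0.6108 0.0371 0.1686] yaw 1.615 F [ 3.2 -1.2 -5. ] T [-0.14 -1.09  0.05] w 16.6 q [-0.07  0.35 -0.08  1.59  0.03  1.21 -0.11]
shift mm [  0.3   1.3 -31.4] rot [-0.002  0.    -0.005]
```

View pics/o10.png

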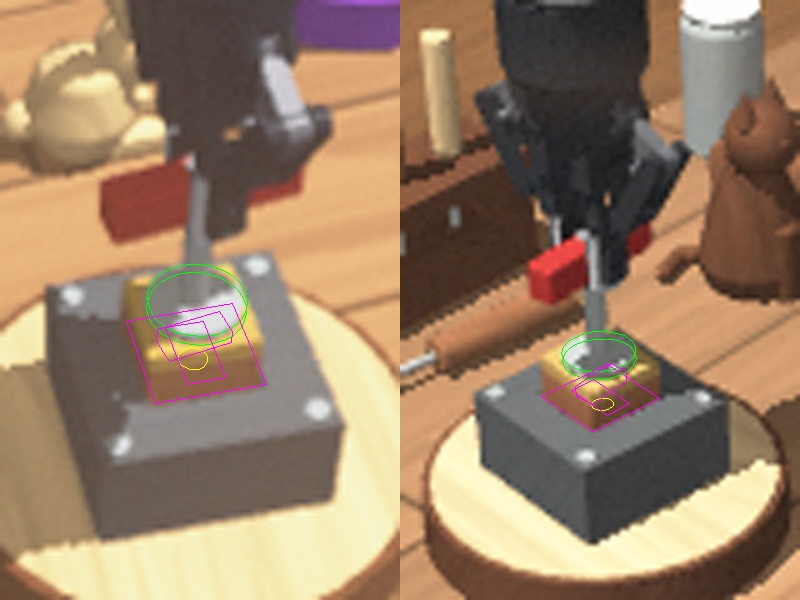

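The plug is coming up on the puller, so I'll continue.

Call:
arm_command(targets="0 0 -6 0 0 0; 0 0 -6 0 0 0; 0 0 -6 0 0 0; 0 0 -6 0 0 0; 0 0 -6 0 0 0")

```text
clock: 15.22
position: [0.6112, 0.0376, 0.2001]
ee_rot: [0.692, 0.722, -0.0, -0.0]
ft_force: [0.4, 0.3, -6.1]
grip_width: 0.194
```

Call:
arm_command(targets="0 0 -12 0 0 0; 0 0 -12 0 0 0; 0 0 0 0 0 0; 0 0 0 0 0 0")

```text
clock: 15.72
position: [0.6112, 0.0375, 0.2234]
ee_rot: [0.692, 0.722, -0.0, -0.0]
ft_force: [0.1, 1.0, -5.6]
grip_width: 0.193
```

```bash
python3 - <<'E'
from ov import *
delta([.5375,-.287,.215],1.62)
run('o11',{'scene':(280,140),'side':(190,110)})
E
```

```text
t 15.72 pos [0.6112 0.0375 0.2234] yaw 1.614 F [ 0.1  1.  -5.6] T [0.04 0.01 0.01] w 16.5 q [-0.08  0.31 -0.08  1.52  0.02  1.31 -0.11]
shift mm [-321.   -87.6    8.4] rot [-0.     0.    -0.006]
```

View pics/o11.png

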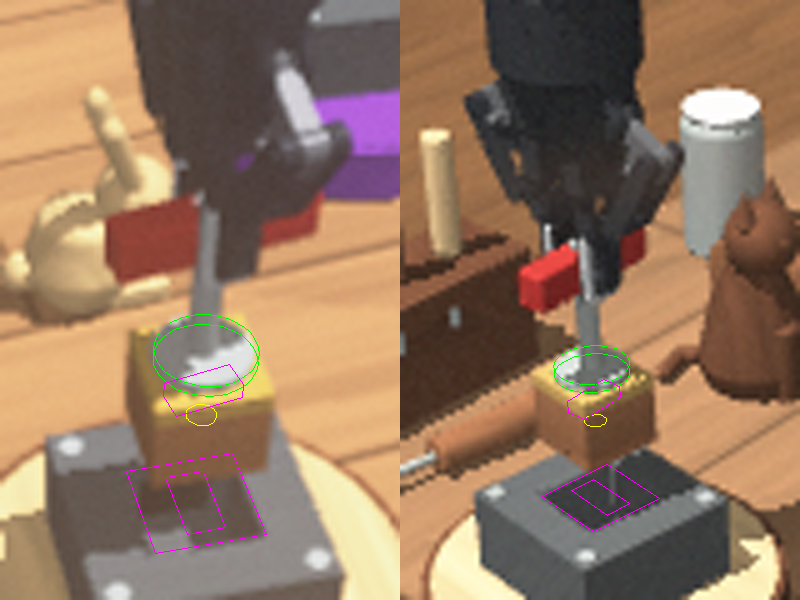

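Call:
arm_command(targets="-30 -8 0 0 0 0; -45 -12 0 0 0 0; -45 -12 0 0 0 0; -45 -12 0 0 0 0; -45 -12 0 0 0 0")

```text
clock: 16.5
position: [0.5639, -0.1761, 0.2234]
ee_rot: [0.692, 0.722, -0.0, -0.0]
ft_force: [-0.1, 0.0, -5.7]
grip_width: 0.195
```

Call:
arm_command(targets="-45 -13 0 0 0 0; -40 -11 0 0 0 0; -26 -8 0 0 0 0; 0 0 0 0 0 0; 0 0 0 0 0 0")

```text
clock: 17.12
position: [0.5375, -0.2862, 0.2233]
ee_rot: [0.692, 0.722, 0.0, -0.0]
ft_force: [0.9, 0.9, -6.0]
grip_width: 0.187
```

```bash
python3 - <<'E'
from ov import *
delta([.5375,-.287,.1081],1.62)
run('o12',{'scene':(140,170),'side':(270,110)})
s=cam('scene'); save(s,'sc12.png')
E
```

```text
t 17.12 pos [ 0.5375 -0.2862  0.2233] yaw 1.614 F [ 0.9  0.9 -6. ] T [ 0.12 -0.09  0.02] w 16.0 q [ 0.33  0.3   0.11  1.54 -0.03  1.31  0.48]
shift mm [ -0.9   0.  115.2] rot [-0.    -0.001 -0.006]
```

View pics/sc12.png

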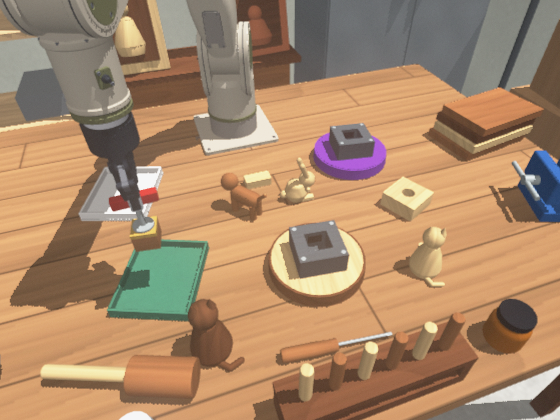

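View pics/o12w.png

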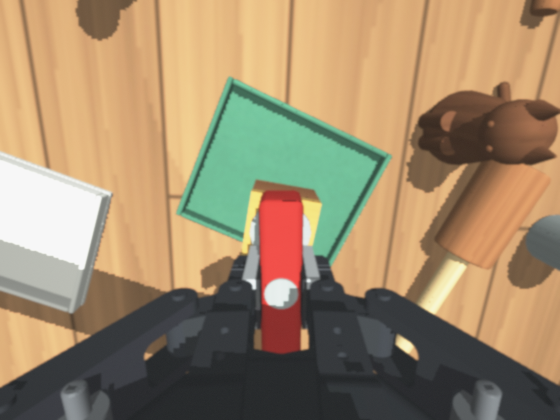

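```bash
python3 - <<'E'
from go import *
w=cam('wrist')
P=[onplane(w,u,.025) for u in [(231,78),(390,155),(178,212)]]
print(np.round(P,3),(P[1]+P[2])/2,np.linalg.norm(P[0]-P[1]),np.linalg.norm(P[0]-P[2]))
E
```

```text
[[ 0.483 -0.179  0.025]
 [ 0.652 -0.248  0.025]
 [ 0.424 -0.322  0.025]] [ 0.5378055  -0.28482857  0.025     ] 0.1826452056500627 0.15412992696933253
```

Call:
arm_command(targets="0 0 15 0 0 0; 0 0 30 0 0 0; 0 0 30 0 0 0; 0 0 20 0 0 0; 0 0 8 0 0 0")

```text
clock: 18.0
position: [0.5363, -0.2863, 0.1183]
ee_rot: [0.692, 0.722, -0.0, -0.001]
ft_force: [-0.9, -0.1, -4.9]
grip_width: 0.192
```

Call:
arm_command(targets="0 0 4 0 0 0; 0 0 2 0 0 0; 0 0 2 0 0 0; 0 0 0 0 0 0")

```text
clock: 18.5
position: [0.5374, -0.2871, 0.1128]
ee_rot: [0.692, 0.722, 0.0, 0.0]
ft_force: [0.4, 0.2, -5.7]
grip_width: 0.194
```

Call:
arm_command(targets="0 0 1 0 0 0; 0 0 1 0 0 0; 0 0 1 0 0 0; 0 0 0 0 0 0; 0 0 0 0 0 0")

```text
clock: 19.12
position: [0.5373, -0.287, 0.1096]
ee_rot: [0.692, 0.722, 0.0, 0.0]
ft_force: [0.8, 0.1, -6.1]
grip_width: 0.191
```

Call:
arm_command(targets="0 0 1 0 0 0; 0 0 0.7 0 0 0; 0 0 0 0 0 0; 0 0 0 0 0 0")

```text
clock: 19.62
position: [0.5373, -0.287, 0.1079]
ee_rot: [0.692, 0.722, 0.0, 0.0]
ft_force: [-0.5, -0.1, -4.0]
grip_width: 0.193
```

Call:
arm_command(targets="0 0 0.7 0 0 0; 0 0 0 0 0 0; 0 0 0 0 0 0")

```text
clock: 20.0
position: [0.5373, -0.287, 0.1072]
ee_rot: [0.692, 0.722, 0.0, 0.0]
ft_force: [0.1, 0.0, -5.0]
grip_width: 0.191
```

Call:
arm_command(targets="0 0 0.7 0 0 0; 0 0 0 0 0 0; 0 0 0 0 0 0")

```text
clock: 20.38
position: [0.5375, -0.2871, 0.1067]
ee_rot: [0.692, 0.722, 0.0, 0.0]
ft_force: [-0.6, 0.5, -2.1]
grip_width: 0.195
```

```bash
python3 - <<'E'
from ov import *
delta([.5375,-.287,.1061],1.62)
run('o13',{'scene':(120,200),'side':(290,110)})
E
```

```text
t 20.38 pos [ 0.5375 -0.2871  0.1067] yaw 1.614 F [-0.6  0.5 -2.1] T [ 0.   -0.03  0.01] w 16.6 q [ 0.34  0.4   0.1   1.66 -0.04  1.08  0.49]
shift mm [0.1 0.  0.6] rot [ 0.001  0.    -0.006]
```

View pics/o13.png

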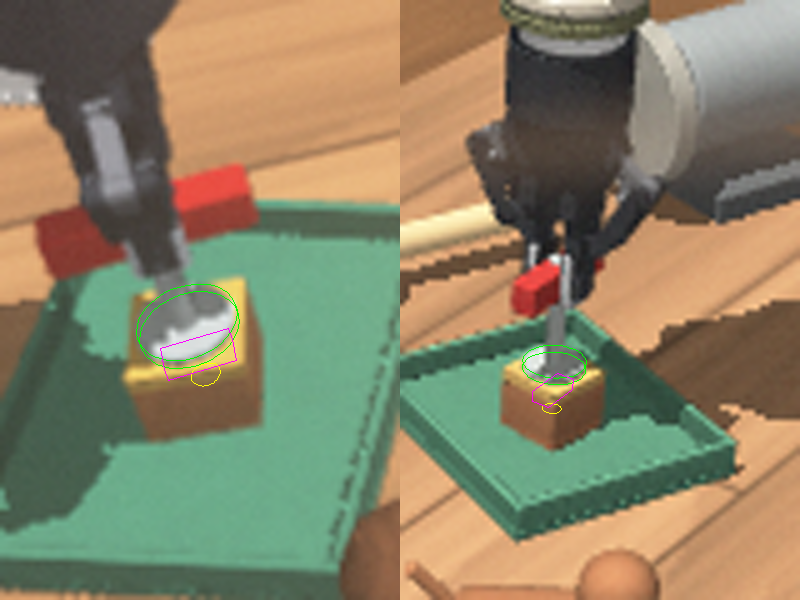

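Force has fallen from −6 to −2 N, so the plug is on the tray floor and only the puller's play is left. I'll lower a touch more and then release.

Call:
arm_command(targets="0 0 0.5 0 0 0; 0 0 0 0 0 0; 0 0 0 0 0 0")

```text
clock: 20.9
position: [0.5374, -0.287, 0.1062]
ee_rot: [0.692, 0.722, 0.0, 0.0]
ft_force: [-1.1, 0.9, 2.5]
grip_width: 0.191
```

Call:
arm_command(targets="0 0 0 0 0 0; 0 0 0 0 0 0; 0 0 0 0 0 0; 0 0 0 0 0 0; 0 0 0 0 0 0", grip=50, squeeze=20)

```text
clock: 21.52
position: [0.5373, -0.287, 0.106]
ee_rot: [0.692, 0.722, 0.0, 0.0]
ft_force: [-0.5, -1.4, -0.3]
grip_width: 0.586
```

```bash
python3 - <<'E'
from ov import *
delta([.5375,-.287,.22],1.62)
run('o14',{'scene':(120,200),'side':(290,110)})
E
```

```text
t 21.52 pos [ 0.5373 -0.287   0.106 ] yaw 1.614 F [-0.5 -1.4 -0.3] T [ 0.04 -0.05 -0.02] w 50.0 q [ 0.34  0.4   0.1   1.66 -0.04  1.08  0.49]
shift mm [  -0.     0.2 -114. ] rot [ 0.     0.    -0.006]
```

View pics/o14.png

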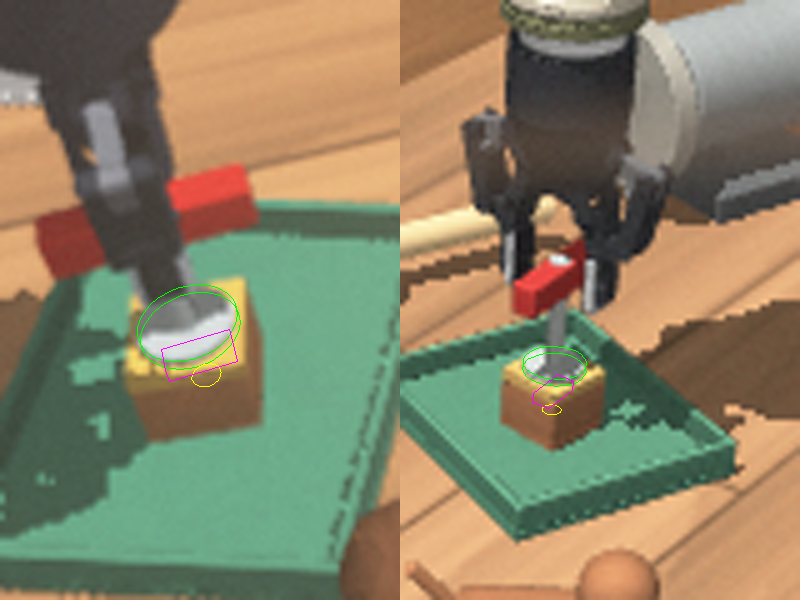

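View pics/o14w.png

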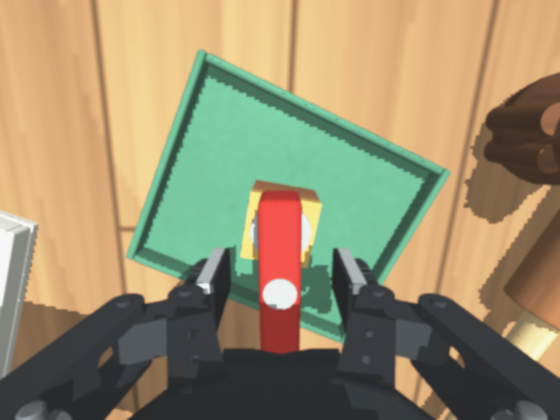

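Both fingers are clear of the handle, and I'm going straight up.

Call:
arm_command(targets="0 0 -8 0 0 0; 0 0 -20 0 0 0; 0 0 -30 0 0 0; 0 0 -30 0 0 0; 0 0 -30 0 0 0")

```text
clock: 22.3
position: [0.5373, -0.287, 0.2257]
ee_rot: [0.692, 0.722, 0.0, 0.0]
ft_force: [0.3, -0.1, -0.2]
grip_width: 0.585
```

Call:
arm_command(targets="0 0 -15 0 0 0; 0 0 0 0 0 0; 0 0 0 0 0 0; 0 0 0 0 0 0")

```text
clock: 22.8
position: [0.5368, -0.2868, 0.2377]
ee_rot: [0.692, 0.722, -0.0, -0.001]
ft_force: [0.1, -0.4, -0.3]
grip_width: 0.585
```

```bash
python3 - <<'E'
from ov import *
delta([.5375,-.287,.22],1.62)
for n in('scene','side','wrist'): save(cam(n),n+'15.png')
E
```

```text
t 22.8 pos [ 0.5368 -0.2868  0.2377] yaw 1.614 F [ 0.1 -0.4 -0.3] T [ 0.    0.02 -0.05] w 50.0 q [ 0.33  0.29  0.11  1.52 -0.03  1.34  0.48]
shift mm [-0.3  0.7 17.7] rot [-0.002 -0.001 -0.006]
```

View pics/scene15.png

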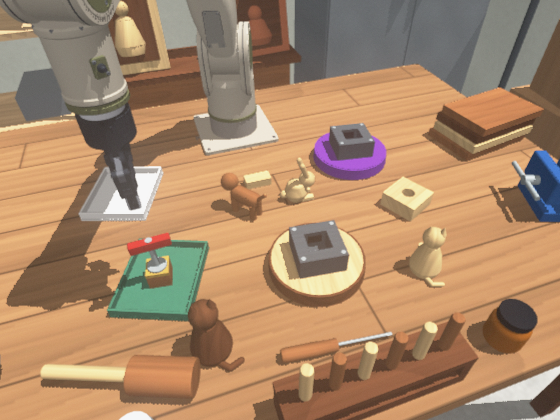

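View pics/side15.png

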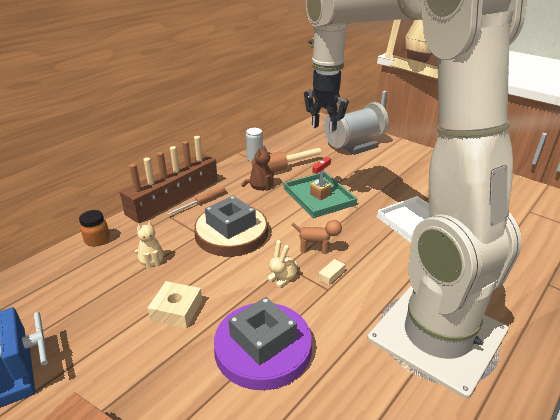

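View pics/wrist15.png

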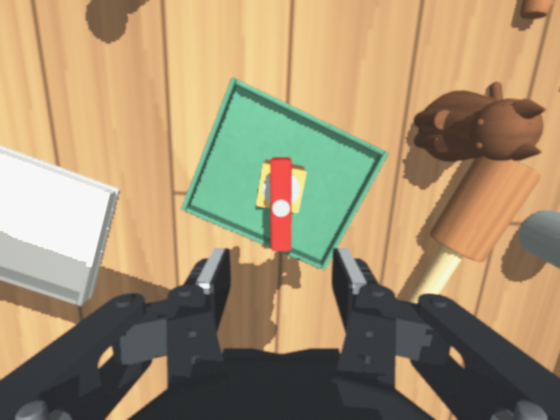

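The plug stands upright in the green tray at scene pixel (158,272), with the puller still in it. The figures are where they were, and the gripper is clear.

```bash
python3 - <<'E'
from h import *
print(manip.hand_in()); print(manip.get_obs()['clock'])
E
```

```text
the job is handed in; nothing more can be done
None
the job is handed in; nothing more can be done
```

The job is handed in: the plug stands upright inside the green tray, near its centre, with the puller still screwed into it. The hand-in gave no verdict, and the last clock reading before it was about 23 s of the 48 s allowed.

- **Screwing in:** I lowered the puller into the keyway until the collar seated, at exactly the height the given dimensions predict. I then turned it about 1.41 rad clockwise. That is past the 1.13 rad where it holds, but short of the 1.5 rad stop.
- **Drawing and setting down:** I drew the plug straight up out of the socket and carried it to the tray. I lowered it until the force reading showed it resting on the floor, then released and backed straight off.
- **Last checks:** In all three cameras the plug is upright with the puller in it and the gripper is clear. The cat, dark cat, rabbit and bear look unmoved. Wrist force readings stayed within about 11 N.
- **Failed or disagreeing checks:** My first colour masks were too strict and gave bad fits, so I redid them before moving. The plug position from two separate views differed by about 1.5 mm and I used the average, which was within the slot's clearance.

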